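Fetch the box of seal blanks from the tilt-out bin

ROBOT

A 6-joint arm with a two-finger parallel gripper is mounted at the origin on a cart in front of the work surface, level with it; the furniture and walls round the work are solid. World frame = base frame: x ahead of the robot, y to its left, z up, the work surface at z = 0. Lengths are in m, angles in rad, forces in N, time in s.
With the tool pointing down it reaches from about 0.25 to 0.8 m from the base axis. Payload 3.9 kg.
Tool frame: the origin (TCP) lies on the mounting face of the last link; the fingertips stand 173 mm ahead of it and the grasp point (between the pads) lies 155 mm ahead of it (env.grip_point_offset is the distance from the TCP to the grasp point, in m); z points along the fingers, y is the line along which they close (so a half turn about z gives the same grasp; the last joint's range is limited). The gripper opens to 85 mm and grips with 20 to 120 N. Pads are 22 mm wide; open, the fingers measure 114 mm over their backs; the gripper's body (76 mm by 85 mm) begins 54 mm behind the grasp point. The pads swing forward as they close: fully open they stand 13 mm farther back than shut.
Start: joints at [1.257, 0.26, -0.138, 1.173, 0, 1.571], TCP at [0.162, 0.499, 0.405] pointing down, gripper open.
Joint ranges: [-2.78, 2.78], [-0.83, 1.72], [-1.28, 1.37], [-1.9, 2.12], [-1.57, 1.48], [-3.14, 3.14]. Speed limits (rad/s): [2.57, 2.57, 3.14, 3.14, 3.14, 3.14].

INTERFACE

Orientations are given as a unit quaternion [x, y, z, w].
In Python, from plant import monitor, viewer, env gives the robot as it stands. The module is installed in compiled form; this text tells all that it offers.
- The arm moves only by the tool apply_moves, never from a script. Its argument "plan" is a list of rows, each a list of 4 numbers: the shift along the tool's x, y, z in units of 30 mm (1.0 is 30 mm), then the turn about the tool's z in units of 8 degrees (1.0 is 8 degrees). A call has exactly 10 rows; each row shifts and turns the commanded pose from where the row before left it, along the tool's axes as they then stand; what a row does not reach is not made up. A row lasts 1/10 s, in which the tool goes at most 50 mm and 8.59 degrees, less where a joint would pass 70% of its speed; a pose out of reach is approached as far as the arm can. A call is refused whole if a number of a shift passes 1 or a number of a turn 1, either way. A call with a gripper value outside its range is refused whole. "grip" is the finger opening in mm, from 0 to 85.4, set as the call begins (left out, the last holds). The fingers move at their own pace and stop on an object; "grip_force" is the grip in N (left out, the last holds). Time passes only in rows, so rows that do not move let the fingers close, or fill a call up. It gives the time, the measured TCP pose, the force, the opening and the grip force at its end, in the units of the state.
- monitor.sense(): the state, without advancing time (a new reading comes with each control period).
- viewer.snapshot(name): name is "scene" or "top"; returns a dict with "pixels" (384x512x3 uint8, red, green, blue), "vfov" (degrees; the focal length in pixels is half the picture's height over the tangent of half this angle, whatever the lens; pixels are square), "cx", "cy" (the principal point, pixels), "k1" (the pictures are not rectified: a ray, as slopes to the right and down, at radius r is drawn at 1 + k1 r^2 times it, then the intrinsics apply), "position" and "rotation" of the camera in the world. Camera axes: x right, y down, z forward; pixel columns grow to the right and rows downward; lengths in m; the calibration is good to about 2 mm. A picture is of the moment at which its call begins. There is no depth.
- env.job_done(): hands the job in; it is judged then, once.
The state is a dict: "t": time; "joint_positions": joint angles; "joint_velocities": joint speeds; "joint_efforts": joint torques, N m; "position": TCP position; "tcp_rot": TCP orientation; "contact_force": force on the tool from outside, world axes, zero at the start; "moment": the same for the moment, N m; "gripper_width": finger opening in m; "grip_force": force on a finger pad.
Only numpy, scipy, OpenCV 4.12 (cv2) and the standard library are available. Lean on these libraries where they do the work, as an engineer would, in place of code of your own. Each camera call takes 0.05 s, during which the arm holds its last target. There are 200 camera calls.

TASK

Tilt the wider of the two wooden tilt-out bins all the way forward by the tab at the top of its front board, and take out the small card box of seal blanks that is inside. Set the box down on the cork mat without dropping it; leave the wide bin open and the narrow bin shut.

Things in the scene. Friction and masses are not known exactly. Their poses are not given: they have to be found in the camera images.
- wide_pull (a point): Middle of the wide bin's pull tab: 80 mm wide, 10 thick, rising 40 above the housing (184 wide, 106 deep, flat top at z 175 mm); point 20 mm below the tab's top, moves with the bin. Bin shut: x points from tab over the housing to its back, y along the tab, z up; hinge line parallel to y, 175 mm straight below. Free room behind the tab above the housing: closed fingers can push it forward and down.
- wide_bin (a joint): Tilt of the wide bin: 0 shut (front board upright); grows as its top comes forward (to -x of the tab's axes) and down; 1.2 rad at the stop, the board then a floor sloping 21 degrees. Fully forward: beyond 1.0. Damped, friction 0.15 N m (1 to 3 N at the tab); stays where left near shut, sinks open slowly by itself beyond half-way.
- box_center (a point): Centre of the white card box with dark red lid, rigid, 45 (x) x 70 (y) x 30 mm (z, out of the lid), 0.16 kg. Bin shut: on end, hidden in the wide bin. Bin open: lies lid up on the board, sloping 21 degrees, x parallel to the hinge, centre about 75 mm in front of the hinge and 70 mm above the worktop; bin 142 mm wide inside, its side walls 42 mm high, 30 mm or more free on either side.
- mat: Square cork mat, 150 x 150 x 5 mm, fixed flat on the worktop on the right. Origin at the centre of its underside, z up, x and y along its edges.
- narrow_bin (a joint): Tilt of the narrow bin beside the wide one (same build and height, housing 112 mm wide, tab 46 mm wide): 0 shut. Not needed; it stays shut (under 0.15 rad).
Mind the look-alikes: they are no part of the job. What is shaped like the part that bears narrow_bin but white is not meant.

How it is judged:
On the way, in this order (a step that is already met when the one before it is completed fails the run):
1. the wide bin is tilted fully forward (beyond 1.0 rad) with the box still in it (value of joint wide_bin above 1 rad and distance between box_center and wide_pull below 0.14 m), for 0.2 s.
2. the box is brought down to the mat while still held (its centre less than 65 mm above the worktop) (contact force between the fingers and blank_box above 0.5 N and height (world z) of box_center below 0.065 m and horizontal distance between box_center and mat below 0.078 m), for 0.02 s.
At the end, for the whole second after the job is handed in: The box rests on the cork mat, any side up, its centre within 55 mm of the mat's centre along each edge and under 48 mm above the worktop; the wide bin is still tilted beyond 1.0 rad and the narrow bin is shut (under 0.15 rad) (x of box_center in the frame of mat between -0.055 and 0.055 m and y of box_center in the frame of mat between -0.055 and 0.055 m and height (world z) of box_center below 0.048 m and linear speed of blank_box below 0.02 m/s and value of joint wide_bin above 1 rad and value of joint narrow_bin below 0.15 rad); the robot touches nothing.
It fails at once if the narrow bin is pulled open (beyond 0.15 rad) (value of joint narrow_bin above 0.15 rad).
It also fails if it takes over 53 s, if anything falls off the work surface, if the arm or the gripper's body presses on something with over 40 N, if the wrist force passes 120 N, or if a joint passes its speed limit or range.

## Working session

There is one attempt and no reset: what is moved stays moved. The work goes in short steps, Python scripts to look and compute and a tool call to move; the robot and the scene stay as the last step left them, time stands still between calls to the robot, and variables do not carry over. Pictures are saved under pics/ and viewed, at most 10 in all, crops included, and the job is handed in when it is done.

Besides the shell and the picture viewer there is one more tool, called after "Call:" by a JSON object that holds its "fn" and its "kwargs". apply_moves: Moves the arm, as the interface text tells. Its arguments: {"type":"object","properties":{"plan":{"type":"array"},"grip":{"type":"number"},"grip_force":{"type":"number"}},"required":["plan"]}

```bash
mkdir -p pics; cat > h.py <<'E'
import numpy as np, cv2, pickle
from plant import monitor, viewer, env
from scipy.spatial.transform import Rotation as R
def snap(n,f):
    s=viewer.snapshot(n); cv2.imwrite('pics/%s.png'%f, s['pixels'][:,:,::-1]); pickle.dump(s,open('pics/%s.pkl'%f,'wb')); return s
def load(f): return pickle.load(open('pics/%s.pkl'%f,'rb'))
def rot(s):
    r=np.array(s['rotation']); return r if r.shape==(3,3) else R.from_quat(r).as_matrix()
def K(s):
    h,w=s['pixels'].shape[:2]; f=h/2/np.tan(np.radians(s['vfov'])/2)
    return np.array([[f,0,s['cx']],[0,f,s['cy']],[0,0,1.]])
def ray(s,uv):
    p=cv2.undistortPoints(np.array([[uv]],float),K(s),np.array([s['k1'],0,0,0.]))[0,0]
    d=rot(s)@np.array([p[0],p[1],1]); return np.array(s['position']),d/np.linalg.norm(d)
def onz(s,uv,z):
    o,d=ray(s,uv); return o+d*(z-o[2])/d[2]
def proj(s,P):
    r=rot(s).T; t=-r@np.array(s['position'])
    return cv2.projectPoints(np.array(P,float).reshape(-1,1,3),cv2.Rodrigues(r)[0],t,K(s),np.array([s['k1'],0,0,0.]))[0].reshape(-1,2)
E
python3 - <<'E'
from h import *
a=snap('scene','s0');b=snap('top','t0')
for s in(a,b): print(s['position'],np.round(s['rotation'],3).tolist(),s['vfov'],s['cx'],s['cy'],s['k1'])
st=monitor.sense(); print({k:np.round(v,3).tolist() for k,v in st.items()},env.grip_point_offset)
E
```

```text
[ 0.10065351 -0.62906734  0.61490865] [0.817, -0.329, 0.172, -0.442] 56.237772161609016 255.69100924978105 190.14693160520008 -0.030069685551862717
[ 0.01576921 -0.25380261  1.18654157] [0.762, -0.597, 0.158, -0.193] 50.14055391981289 255.9689283127271 186.65777695896912 -0.1330355821973241
{'t': 0.1, 'joint_positions': [1.257, 0.261, -0.139, 1.173, -0.0, 1.571], 'joint_velocities': [0.0, -0.001, 0.004, -0.001, 0.001, 0.001], 'joint_efforts': [0.0, -40.651, 25.453, 0.01, 0.0, -0.0], 'position': [0.162, 0.499, 0.404], 'tcp_rot': [0.156, 0.988, -0.001, -0.0], 'contact_force': [0.226, 0.436, 0.149], 'moment': [-0.045, 0.034, -0.011], 'grip_force': 0.0, 'gripper_width': 0.086} 0.1547
```

View pics/s0.png

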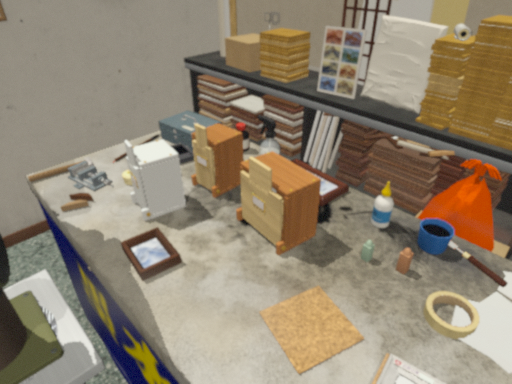

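View pics/t0.png

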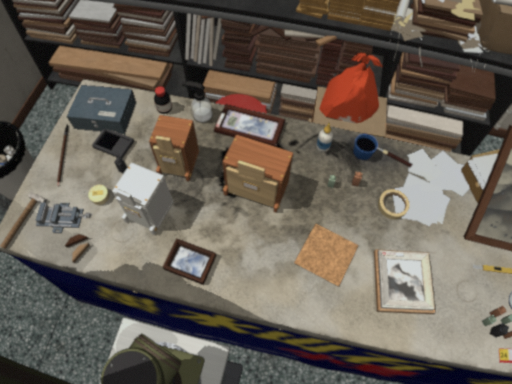

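The scene shows the wide wooden bin at scene (278,200) and top (258,172). The look-alikes are the narrow wooden bin at scene (217,158) and top (175,146), and the white one at scene (155,178) and top (143,195). The mat is at scene (311,327) and top (327,254). I choose the wide wooden bin and check it in one close crop.

```bash
python3 - <<'E'
from h import *
a=load('s0')['pixels'][130:260,180:340,::-1];b=load('t0')['pixels'][120:220,140:310,::-1]
A=cv2.resize(a,None,fx=4,fy=4,interpolation=2)[:, :400*2]
A=cv2.resize(a,(400,325),interpolation=2);B=cv2.resize(b,(400,235),interpolation=2)
A=cv2.resize(a,None,fx=2.48,fy=2.48,interpolation=2);B=cv2.resize(b,None,fx=2.35,fy=2.35,interpolation=2)
c=np.zeros((600,800,3),np.uint8)
A=cv2.resize(a[:, 50:150],None,fx=4,fy=4,interpolation=2);B=cv2.resize(b[:,70:170],None,fx=4,fy=4,interpolation=2)
c[:A.shape[0],:400]=A;c[:B.shape[0],400:]=B
cv2.imwrite('pics/c0.png',c)
s=load('t0');h=cv2.cvtColor(s['pixels'],cv2.COLOR_RGB2HSV)
m=cv2.inRange(h,(8,90,120),(25,255,255));m[:220]=0;m[290:]=0;m[:,:290]=0;m[:,365:]=0
m=cv2.morphologyEx(m,cv2.MORPH_OPEN,np.ones((3,3)))
cn=max(cv2.findContours(m,0,2)[0],key=cv2.contourArea);q=cv2.boxPoints(cv2.minAreaRect(cn));print(q)
P=np.array([onz(s,x,.005) for x in q]);print(P.round(3),P.mean(0),np.linalg.norm(np.roll(P,1,0)-P,axis=1))
print(proj(s,[[0,0,0],[.162,.499,.25]]))
E
```

```text
[[293.84506 262.75943]
 [314.72037 222.61461]
 [358.9584  245.61841]
 [338.0831  285.76324]]
[[ 0.426 -0.284  0.005]
 [ 0.571 -0.322  0.005]
 [ 0.527 -0.469  0.005]
 [ 0.387 -0.425  0.005]] [ 0.47766212 -0.37508642  0.005     ] [0.14653654 0.14997597 0.15381507 0.14697495]
[[158.34557901 384.61133865]
 [-21.165309   252.79657972]]
```

View pics/c0.png

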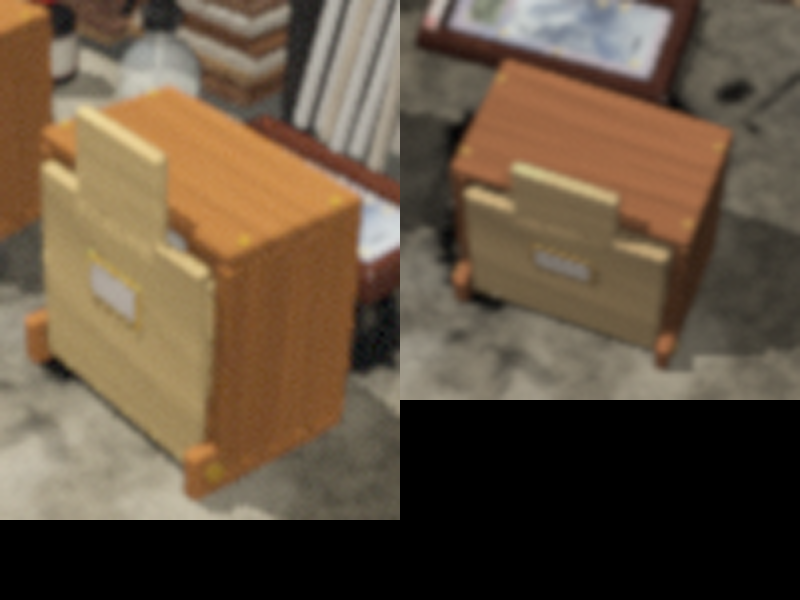

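The crop confirms it: the wide housing with its plank tab. In the top picture the tab's top edge runs (238,161) to (264.5,168) and the housing's top corners are at (236,135), (293,152) and (281,180).

```bash
python3 - <<'E'
from h import *
s=load('t0');a=load('s0')
T=lambda u,v:(210+(u-400)/4-.4,120+v/4-.4)
S=lambda u,v:(230+u/4-.4,130+v/4-.4)
H=[onz(s,T(*p),.175) for p in [(505,62),(732,130),(685,242),(455,162)]]
print('housing',np.round(H,3).tolist(),[np.linalg.norm(H[i]-H[(i+1)%4]).round(3) for i in range(4)])
for n,c,f,L in(('top',s,T,[(514,168),(618,196)]),('scene',a,S,[(78,108),(165,155)])):
    P=[onz(c,f(*p),.215) for p in L];d=P[1]-P[0];print(n,np.round(P,3).tolist(),np.linalg.norm(d),(P[0]+P[1])/2,np.degrees(np.arctan2(d[1],d[0])))
P=[onz(a,S(*p),.175) for p in[(360,198),(228,262)]];d=P[0]-P[1];print(np.round(P,3).tolist(),np.linalg.norm(d),np.degrees(np.arctan2(d[1],d[0])))
h=H[1]-H[0];print(np.degrees(np.arctan2(h[1],h[0])))
E
```

```text
housing [[0.719, -0.031, 0.175], [0.7, -0.21, 0.175], [0.598, -0.196, 0.175], [0.623, -0.019, 0.175]] [np.float64(0.18), np.float64(0.103), np.float64(0.179), np.float64(0.096)]
top [[0.605, -0.07, 0.215], [0.6, -0.145, 0.215]] 0.07595573982133047 [ 0.60226799 -0.10751075  0.215     ] -93.55954914666484
scene [[0.605, -0.07, 0.215], [0.602, -0.145, 0.215]] 0.07502591627575497 [ 0.60342281 -0.10779568  0.215     ] -92.39766841255553
[[0.697, -0.212, 0.175], [0.593, -0.203, 0.175]] 0.10457628489219192 -4.902772532739841
-96.00649633521546
```

Call:
{"fn": "apply_moves", "kwargs": {"plan": [[0,0,-0.5,-0.8],[0,0,-0.5,-0.8],[-0.88,-0.94,0,0],[-0.88,-0.94,0,0],[-0.88,-0.94,0,0],[-0.88,-0.94,0,0],[-0.88,-0.94,0,0],[-0.88,-0.94,0,0],[-0.88,-0.94,0,0],[-0.88,-0.94,0,0]], "grip": 0}}

```text
t: 1.1
position: [0.3526, 0.2541, 0.4344]
tcp_rot: [0.045, 0.999, -0.0, -0.0]
contact_force: [0.7, 0.5, 0.2]
gripper_width: -0.0
grip_force: 0.0
```

Call:
{"fn": "apply_moves", "kwargs": {"plan": [[-0.88,-0.94,0,0],[-0.88,-0.94,0,0],[-0.88,-0.94,0,0],[-0.88,-0.94,0,0],[-0.88,-0.94,0,0],[-0.88,-0.94,0,0],[-0.88,-0.94,0,0],[-0.88,-0.94,0,0],[-0.88,-0.94,0,0],[0,0,0,0]]}}

```text
t: 2.1
position: [0.5681, -0.0219, 0.4335]
tcp_rot: [0.047, 0.999, -0.001, 0.0]
contact_force: [-0.1, 0.0, -0.4]
gripper_width: 0.0002
grip_force: 0.0
```

Call:
{"fn": "apply_moves", "kwargs": {"plan": [[-0.86,-0.9,0,0],[-0.86,-0.9,0,0],[-0.86,-0.9,0,0],[0,0,0,0],[0,0,0.5,0],[0,0,0.5,0],[0,0,0.3,0],[0,0,0.2,0],[0,0,0,0],[0,0,0,0]]}}

```text
t: 3.1
position: [0.6354, -0.1059, 0.3902]
tcp_rot: [0.045, 0.999, -0.0, 0.0]
contact_force: [0.5, -0.3, -0.5]
gripper_width: -0.0003
grip_force: 0.0
```

```bash
python3 - <<'E'
from h import *
a=snap('scene','s1');b=snap('top','t1')
A=cv2.resize(a['pixels'][90:240,190:340,::-1],(400,400),interpolation=2);B=cv2.resize(b['pixels'][80:220,190:330,::-1],(400,400),interpolation=2)
cv2.imwrite('pics/c1.png',np.hstack([A,B]))
E
```

```text
(no output)
```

View pics/c1.png

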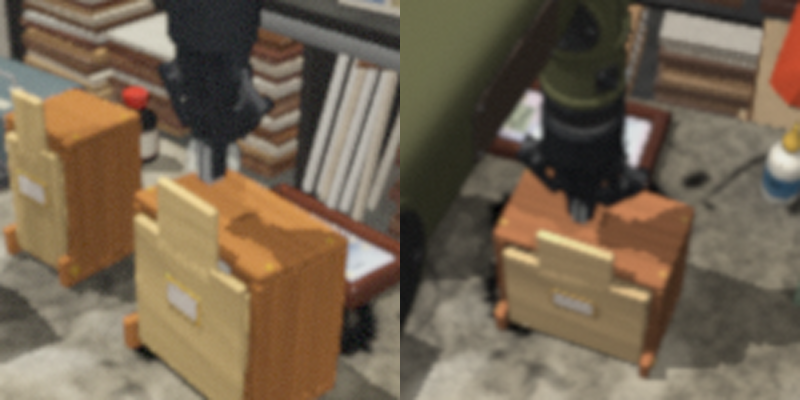

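Both views show the closed fingers behind the tab and over the housing (crop (213,165) and (580,205)). I lower them and push.

Call:
{"fn": "apply_moves", "kwargs": {"plan": [[0,0,0.45,0],[0,0,0.4,0],[0,0,0,0],[0.33,0,0,0],[0.33,0,0,0],[0.33,0,0,0],[0.33,0,0.04,0],[0.33,0,0.06,0],[0.33,0,0.1,0],[0,0,0,0]]}}

```text
t: 4.2
position: [0.5744, -0.1007, 0.3585]
tcp_rot: [0.045, 0.999, -0.0, -0.001]
contact_force: [-0.1, 0.3, -0.3]
gripper_width: 0.0002
grip_force: 0.0
```

Call:
{"fn": "apply_moves", "kwargs": {"plan": [[0.3,0,0.1,0],[0.3,0,0.1,0],[0.3,0,0.15,0],[0.3,0,0.15,0],[0.3,0,0.15,0],[0.3,0,0.2,0],[0.25,0,0.25,0],[0.2,0,0.25,0],[0,0,0,0],[0,0,0,0]]}}

```text
t: 5.2
position: [0.5089, -0.0948, 0.3175]
tcp_rot: [0.045, 0.999, 0.0, -0.0]
contact_force: [1.2, 0.1, -0.3]
gripper_width: 0.0002
grip_force: 0.0
```

Call:
{"fn": "apply_moves", "kwargs": {"plan": [[0.25,0,0.16,0],[0.25,0,0.18,0],[0.2,0,0.2,0],[0.2,0,0.22,0],[0.2,0,0.25,0],[0.15,0,0.25,0],[0.15,0,0.25,0],[0.1,0,0.2,0],[0,0,0,0],[0,0,0,0]]}}

```text
t: 6.2
position: [0.4644, -0.0908, 0.2663]
tcp_rot: [0.045, 0.999, -0.0, 0.0]
contact_force: [0.6, 0.8, 1.0]
gripper_width: 0.0002
grip_force: 0.0
```

```bash
python3 - <<'E'
from h import *
a=snap('scene','s2');b=snap('top','t2')
A=cv2.resize(a['pixels'][110:260,190:340,::-1],(400,400),interpolation=2);B=cv2.resize(b['pixels'][110:250,180:320,::-1],(400,400),interpolation=2)
cv2.imwrite('pics/c2.png',np.hstack([A,B]))
E
```

```text
(no output)
```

View pics/c2.png

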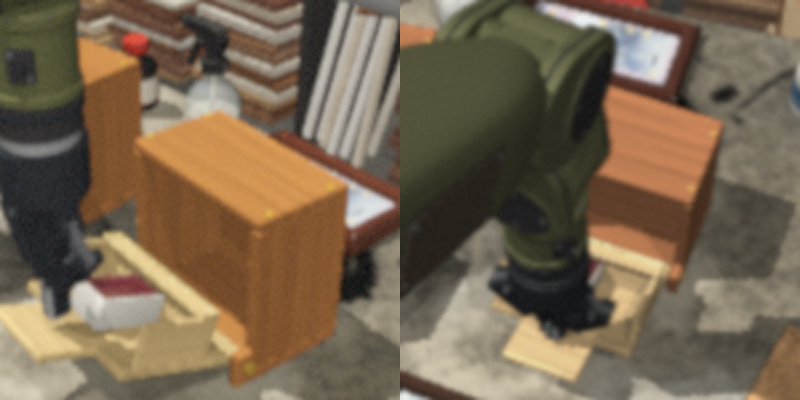

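The bin is open and the box lies in it, lid up (crop (120,300)). I press to the stop, rise and move aside to look.

Call:
{"fn": "apply_moves", "kwargs": {"plan": [[0,0,0.15,0],[0,0,0.15,0],[0,0,0,0],[0,0,-0.8,0],[0,0,-1,0],[0,0,-1,0],[0,0,-1,0],[0,0,-1,0],[0.8,0.8,0,0],[0.8,0.8,0,0]], "grip": 66}}

```text
t: 7.3
position: [0.4212, -0.0385, 0.4025]
tcp_rot: [0.046, 0.999, 0.0, 0.001]
contact_force: [-1.5, 1.2, -0.9]
gripper_width: 0.0661
grip_force: 0.0
```

Call:
{"fn": "apply_moves", "kwargs": {"plan": [[0.5,1,0,0],[0,1,0,0],[0,1,0,0],[0,1,0,0],[0,1,0,0],[0,1,0,0],[0,1,0,0],[0,0,0,0],[0,0,0,0],[0,0,0,0]]}}

```text
t: 8.3
position: [0.4246, 0.1712, 0.4012]
tcp_rot: [0.045, 0.999, -0.0, -0.0]
contact_force: [0.5, -0.2, 0.4]
gripper_width: 0.0662
grip_force: 0.0
```

```bash
python3 - <<'E'
from h import *
a=snap('scene','s3');b=snap('top','t3')
A=cv2.resize(a['pixels'][170:270,190:290,::-1],(400,400),interpolation=2);B=cv2.resize(b['pixels'][150:250,200:300,::-1],(400,400),interpolation=2)
cv2.imwrite('pics/c3.png',np.hstack([A,B]))
for n,s in(('s',a),('t',b)):
    h=cv2.cvtColor(s['pixels'],cv2.COLOR_RGB2HSV)
    m=cv2.inRange(h,(165,90,40),(180,255,200))|cv2.inRange(h,(0,90,40),(4,255,200))
    u=proj(s,[[.528,-.1,.085]])[0]; w=np.zeros_like(m);cv2.circle(w,tuple(int(x) for x in u),25,255,-1);m&=w
    cs=cv2.findContours(m,0,2)[0]; print(n,u)
    if cs:
        c=max(cs,key=cv2.contourArea);r=cv2.minAreaRect(c);print(r,cv2.contourArea(c));M=cv2.moments(c);
        P=onz(s,(M['m10']/M['m00'],M['m01']/M['m00']),.084);print(P)
print(proj(b,[[.528,-.1,.084]]))
E
```

```text
s [234.90292799 219.71807395]
((236.0, 217.0), (6.0, 22.0), 90.0) 85.0
[ 0.53751695 -0.0918133   0.084     ]
t [242.56682591 208.20800851]
((240.20004272460938, 205.60003662109375), (10.733125686645508, 14.310833930969238), 26.56505012512207) 120.5
[ 0.53579545 -0.09097636  0.084     ]
[[242.57298722 208.35446122]]
```

View pics/c3.png

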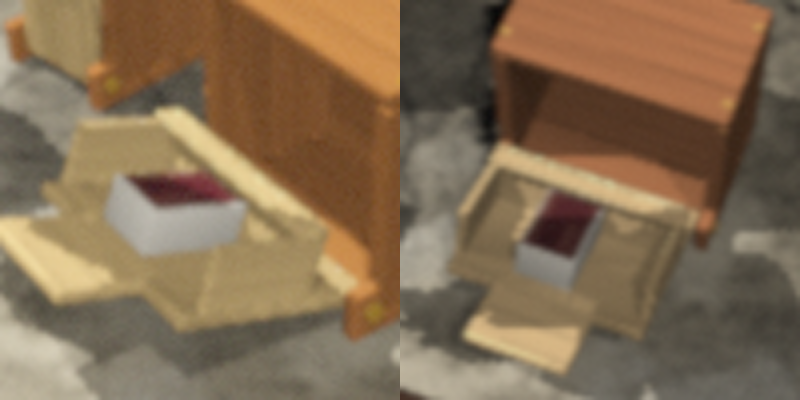

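Both views put the lid centre at (0.536, -0.091, 0.084), agreeing within 2 mm and matching the description. The box centre is then about (0.531, -0.091, 0.070).

Call:
{"fn": "apply_moves", "kwargs": {"plan": [[-0.48,-0.93,0,0],[-0.48,-0.93,0,0],[-0.48,-0.93,0,0],[-0.48,-0.93,0,0],[-0.48,-0.93,0,0],[-0.48,-0.93,0,0],[-0.48,-0.93,0,0],[-0.48,-0.93,0,0],[-0.48,-0.93,0,0],[0,0,0,0]]}}

```text
t: 9.4
position: [0.5321, -0.0937, 0.4013]
tcp_rot: [0.048, 0.999, -0.001, 0.001]
contact_force: [-0.6, -0.0, 0.1]
gripper_width: 0.0661
grip_force: 0.0
```

Call:
{"fn": "apply_moves", "kwargs": {"plan": [[0,0,0.7,0],[0,0,0.8,0],[0,0,0.8,0],[0,0,0.7,0],[0,0,0.5,0],[0,0,0,0],[0,0,0,0],[0,0,0,0],[0,0,0,0],[0,0,0,0]]}}

```text
t: 10.4
position: [0.5316, -0.09, 0.2973]
tcp_rot: [0.045, 0.999, -0.0, 0.001]
contact_force: [0.4, 0.4, -1.6]
gripper_width: 0.0658
grip_force: 0.0
```

Call:
{"fn": "apply_moves", "kwargs": {"plan": [[0,0,0.5,0],[0,0,0.5,0],[0,0,0.4,0],[0,0,0.3,0],[0,0,0.25,0],[0,0,0.2,0],[0,0,0,0],[0,0,0,0],[0,0,0,0],[0,0,0,0]]}}

```text
t: 11.4
position: [0.5315, -0.0899, 0.2324]
tcp_rot: [0.045, 0.999, -0.0, 0.0]
contact_force: [0.9, -1.5, -0.0]
gripper_width: 0.0662
grip_force: 0.0
```

Call:
{"fn": "apply_moves", "kwargs": {"plan": [[0,0,0,0],[0,0,0,0],[0,0,0,0],[0,0,0,0],[0,0,0,0],[0,0,0,0],[0,0,0,0],[0,0,0,0],[0,0,0,0],[0,0,0,0]], "grip": 30, "grip_force": 35}}

```text
t: 12.4
position: [0.5313, -0.09, 0.2324]
tcp_rot: [0.045, 0.999, -0.0, 0.0]
contact_force: [-2.6, -1.1, 6.1]
gripper_width: 0.0444
grip_force: 35.8
```

Call:
{"fn": "apply_moves", "kwargs": {"plan": [[0,0,-0.15,0],[0,0,-0.3,0],[0,0,-0.5,0],[0,0,-0.7,0],[0,0,-0.7,0],[0,0,-0.7,0],[0,0,-0.7,0],[0,0,-0.5,0],[0,0,-0.3,0],[0,0,0,0]]}}

```text
t: 13.4
position: [0.5317, -0.0899, 0.3697]
tcp_rot: [0.045, 0.999, -0.0, 0.001]
contact_force: [-0.5, -0.8, -1.0]
gripper_width: 0.0446
grip_force: 39.5
```

Call:
{"fn": "apply_moves", "kwargs": {"plan": [[0.05,-0.3,0,0],[0.05,-0.6,0,0],[0.1,-0.7,0,0],[0.1,-0.7,0,0],[0.1,-0.7,0,0],[0.1,-0.7,0,0],[0.1,-0.7,0,0],[0.1,-0.7,0,0],[0.1,-0.6,0,0],[0.1,-0.6,0,0]]}}

```text
t: 14.4
position: [0.4863, -0.2768, 0.3669]
tcp_rot: [0.045, 0.999, 0.001, -0.001]
contact_force: [0.5, -0.6, -1.5]
gripper_width: 0.0442
grip_force: 39.4
```

Call:
{"fn": "apply_moves", "kwargs": {"plan": [[0,-0.6,0,0],[0,-0.6,0,0],[0,-0.6,0,0],[0,-0.6,0,0],[0,-0.5,0,0],[0,-0.3,0,0],[0,-0.1,0,0],[0,0,0,0],[0,0,0,0],[0,0,0,0]]}}

```text
t: 15.4
position: [0.4785, -0.3736, 0.3685]
tcp_rot: [0.045, 0.999, 0.0, -0.0]
contact_force: [0.5, -0.4, -1.6]
gripper_width: 0.0445
grip_force: 39.4
```

```bash
python3 - <<'E'
from h import *
a=snap('scene','s4');b=snap('top','t4')
A=cv2.resize(a['pixels'][190:380,190:380,::-1],(400,400),interpolation=2);B=cv2.resize(b['pixels'][150:300,220:370,::-1],(400,400),interpolation=2)
cv2.imwrite('pics/c4.png',np.hstack([A,B]))
E
```

```text
(no output)
```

View pics/c4.png

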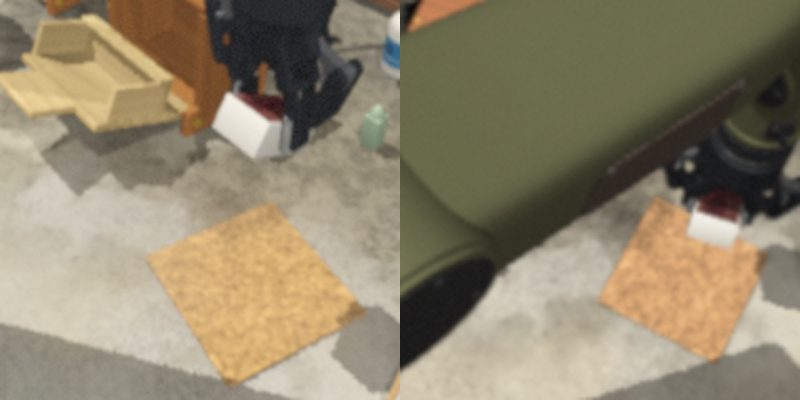

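The box is held above the mat and the bin stays open (crop (250,125) and (90,75)). I lower it.

Call:
{"fn": "apply_moves", "kwargs": {"plan": [[0,0,0.4,0],[0,0,0.7,0],[0,0,0.8,0],[0,0,0.8,0],[0,0,0.8,0],[0,0,0.7,0],[0,0,0.5,0],[0,0,0.4,0],[0,0,0.2,0],[0,0,0.1,0]]}}

```text
t: 16.5
position: [0.4783, -0.3741, 0.2058]
tcp_rot: [0.045, 0.999, 0.0, -0.0]
contact_force: [0.6, 0.1, -1.7]
gripper_width: 0.0445
grip_force: 39.4
```

Call:
{"fn": "apply_moves", "kwargs": {"plan": [[0,0,0.1,0],[0,0,0.1,0],[0,0,0.05,0],[0,0,0.05,0],[0,0,0.05,0],[0,0,0.05,0],[0,0,0,0],[0,0,0,0],[0,0,0,0],[0,0,0,0]]}}

```text
t: 17.5
position: [0.4784, -0.3743, 0.1969]
tcp_rot: [0.045, 0.999, -0.001, 0.001]
contact_force: [-3.5, 2.4, 12.8]
gripper_width: 0.0448
grip_force: 41.2
```

Call:
{"fn": "apply_moves", "kwargs": {"plan": [[0,0,0.04,0],[0,0,0.04,0],[0,0,0.04,0],[0,0,0.04,0],[0,0,0,0],[0,0,0,0],[0,0,0,0],[0,0,0,0],[0,0,0,0],[0,0,0,0]]}}

```text
t: 18.5
position: [0.4776, -0.3741, 0.1953]
tcp_rot: [0.045, 0.999, -0.001, 0.001]
contact_force: [-12.1, 6.2, 33.1]
gripper_width: 0.0446
grip_force: 44.1
```

Call:
{"fn": "apply_moves", "kwargs": {"plan": [[0,0,0,0],[0,0,0,0],[0,0,0,0],[0,0,0,0],[0,0,0,0],[0,0,0,0],[0,0,0,0],[0,0,0,0],[0,0,0,0],[0,0,0,0]], "grip_force": 20}}

```text
t: 19.5
position: [0.4776, -0.3741, 0.1953]
tcp_rot: [0.045, 0.999, -0.001, 0.001]
contact_force: [-11.5, 5.9, 33.7]
gripper_width: 0.0446
grip_force: 44.1
```

Call:
{"fn": "apply_moves", "kwargs": {"plan": [[0,0,-0.06,0],[0,0,-0.06,0],[0,0,-0.06,0],[0,0,0,0],[0,0,0,0],[0,0,0,0],[0,0,0,0],[0,0,0,0],[0,0,0,0],[0,0,0,0]], "grip": 42}}

```text
t: 20.5
position: [0.4786, -0.3745, 0.1958]
tcp_rot: [0.045, 0.999, -0.0, 0.0]
contact_force: [-2.3, 0.8, 8.0]
gripper_width: 0.0449
grip_force: 40.7
```

Call:
{"fn": "apply_moves", "kwargs": {"plan": [[0,0,0,0],[0,0,0,0],[0,0,0,0],[0,0,0,0],[0,0,0,0],[0,0,0,0],[0,0,0,0],[0,0,0,0],[0,0,0,0],[0,0,0,0]], "grip": 66}}

```text
t: 21.5
position: [0.4784, -0.3743, 0.1951]
tcp_rot: [0.045, 0.999, -0.0, 0.0]
contact_force: [0.6, -0.3, -0.2]
gripper_width: 0.0661
grip_force: 0.0
```

Call:
{"fn": "apply_moves", "kwargs": {"plan": [[0,0,-0.3,0],[0,0,-0.6,0],[0,0,-0.8,0],[0,0,-0.8,0],[0,0,-0.8,0],[0,0,-0.8,0],[0,0,-0.8,0],[0.3,0,-0.5,0],[0.8,0,0,0],[0.8,0,0,0]]}}

```text
t: 22.5
position: [0.4208, -0.369, 0.3578]
tcp_rot: [0.045, 0.999, -0.0, 0.0]
contact_force: [-0.5, -0.2, -0.3]
gripper_width: 0.0659
grip_force: 0.0
```

Call:
{"fn": "apply_moves", "kwargs": {"plan": [[0.8,0,0,0],[0.6,0,0,0],[0.3,0,0,0],[0,0,0,0],[0,0,0,0],[0,0,0,0],[0,0,0,0],[0,0,0,0],[0,0,0,0],[0,0,0,0]]}}

```text
t: 23.5
position: [0.371, -0.3645, 0.3569]
tcp_rot: [0.045, 0.999, 0.0, -0.0]
contact_force: [-0.3, 0.3, 0.1]
gripper_width: 0.0662
grip_force: 0.0
```

```bash
python3 - <<'E'
from h import *
a=snap('scene','s5');b=snap('top','t5')
A=cv2.resize(a['pixels'][130:384,130:384,::-1],(400,400),interpolation=2);B=cv2.resize(b['pixels'][120:300,190:370,::-1],(400,400),interpolation=2)
cv2.imwrite('pics/c5.png',np.hstack([A,B]))
for s in(a,b):
    h=cv2.cvtColor(s['pixels'],cv2.COLOR_RGB2HSV)
    m=cv2.inRange(h,(165,90,40),(180,255,200))|cv2.inRange(h,(0,90,40),(4,255,200))
    u=proj(s,[[.478,-.375,.035]])[0]; w=np.zeros_like(m);cv2.circle(w,tuple(int(x) for x in u),40,255,-1);m&=w
    M=cv2.moments(m,True)
    if M['m00']: print(M['m00'],onz(s,(M['m10']/M['m00'],M['m01']/M['m00']),.035))
E
```

```text
180.0 [ 0.47803438 -0.37484212  0.035     ]
7.0 [ 0.43875304 -0.37540844  0.035     ]
```

View pics/c5.png

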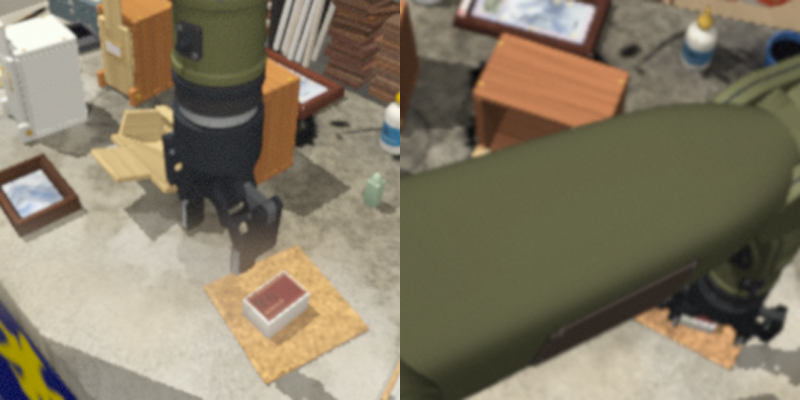

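The box lies flat in the middle of the mat (crop (275,303), measured at (0.478, -0.375)). The wide bin is open, the narrow bin is shut and the arm is clear.

```bash
python3 -c "
from plant import env
print(env.job_done())"
```

```text
the job is handed in; nothing more can be done
None
```

The job is handed in; no verdict came back: the last picture shows the box of seal blanks flat at the centre of the cork mat, the wide bin open, the narrow bin shut and the arm clear, at about 23.5 s.

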